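# Fit up a hanger plate and boss on the crown of a muffler

### The job

Get the hanger mount ready for tacking: lay the copper-coloured plate flat on the very top of the round muffler, centred over the yellow band and with its long side square across the muffler, and let go so that it balances there level by itself. Then stand the brass boss upright, wide end down, on the middle of the plate and let go, with both staying balanced and level. Set both down gently, without dropping them or pressing hard on the muffler, and leave the red magnetic square, the jar and the lying bar clamp where they are.

Things in the scene. Friction and masses are not known exactly. Their poses are not given: they have to be found in the camera images.
- muffler: fixed steel muffler lying in a blue cradle; body 110 mm in diameter and 260 mm long, with a 44 mm pipe stub 35 mm long at each end (330 mm over all); origin on the table under its middle, x along the muffler's horizontal axis (which is 62 mm above the table), z up; its crown (highest line) is 117 mm above the table; cradle blocks reach 57 mm to either side, 34 mm high
- mark_top (a point): the point where the middle of the yellow paint band (12 mm wide, all round the muffler, practically flush) crosses the crown, 117 mm above the table; x along the muffler's axis, y across it, z up
- plate: loose copper-coloured rectangular plate, 42 mm (x) by 84 mm (y, long side) by 8 mm thick, about 0.2 kg, lying flat on the table at the start; origin in the centre of its underside, z up; a small black dot marks the middle of its top
- boss: loose brass boss standing on the table: round flange 36 mm in diameter and 8 mm high below, neck 28 mm in diameter above it, 30 mm high in all, about 0.17 kg; origin in the centre of its underside, z up
- mag_square: loose red magnetic welding square (bystander), foot 70 mm (x) by 24 mm (y), 62 mm high, beside the boss; origin under the centre of its foot
- bar_clamp: loose small aluminium bar clamp with a green handle, lying on its side near one short end of the plate (bystander), within 65 mm of its origin lengthwise (x) and 40 mm across (y), 24 mm high; origin near its middle, on the table
- gel_jar: loose white jar with a blue cap (bystander), 62 mm in diameter, 58 mm high, standing beside the boss; origin in the centre of its underside
- post_clamp: fixed upright screw clamp that holds down the muffler's far pipe stub, 170 mm high; origin at the foot of its 18 mm post, 212 mm from the muffler's middle; its arm reaches 72 mm along its x, back over the stub, with an upright green handle 26 mm in diameter at 63 mm along x
Mind the look-alikes: they are no part of the job. Of the things like the boss, leave any that is blue, green or turquoise; of the rest the larger one is meant.

How it is judged:
By the outcome, as a careful person would: the job done as asked, in the order asked, and still so for the second after the job is handed in, with the robot touching nothing.
It also fails if it takes over 67 s, if anything falls off the work surface, if the arm or the gripper's body presses on something with over 40 N, if the wrist force passes 120 N, or if a joint passes its speed limit or range.

### The arm

A 6-joint arm with a two-finger parallel gripper is mounted at the origin on the work surface. World frame = base frame: x ahead of the robot, y to its left, z up, the work surface at z = 0. Lengths are in m, angles in degrees, forces in N, time in s.
With the tool pointing down it reaches from about 0.25 to 0.725 m from the base axis. Payload 9.7 kg.
Tool frame: the origin (TCP) lies at the very end of the fingers, on their centre line; the grasp point (between the pads) lies 19 mm behind it; z points along the fingers, y is the direction in which the jaws open and shut (so a half turn about z gives the same grasp; the last joint's range is limited). The gripper opens to 85 mm and grips with 20 to 120 N. Pads are 22 mm wide; open, the fingers measure 114 mm over their backs; the gripper's body (76 mm by 85 mm) begins 54 mm behind the grasp point. The pads swing forward as they close: fully open they stand 13 mm farther back than shut.
Start: joints at [66.692, 4.979, 10.078, 95.1, 0, 90], TCP at [0.218, 0.505, 0.231] pointing down, gripper open.
Joint ranges: [-179.16, 179.16], [-48.56, 103.87], [-65.8, 70.77], [-126.05, 130.52], [-82.76, 87.17], [-180, 180]. Speed limits (degrees/s): [127.2, 127.2, 147.25, 180, 180, 180].

### API

Orientations are given as [roll, pitch, yaw] about the fixed x, y, z axes, in that order (R = Rz(yaw) Ry(pitch) Rx(roll)).
In Python, from workcell import bot gives the robot as it stands. The module is installed in compiled form; this text tells all that it offers.
- The arm moves only by the tool arm_command, never from a script. Its argument "increments" is a list of rows, each a list of 7 numbers: the gripper command: -1 is fully open, 1 is shut, values between are in proportion, then the shift along the tool's x, y, z in cm, then the turn, a rotation vector about the tool's x, y, z in degrees. In form: [[gripper, x, y, z, rx, ry, rz], ...]. A call has 1 to 10 rows; each row shifts and turns the commanded pose from where the row before left it, along the tool's axes as they then stand; what a row does not reach is not made up. A row lasts 1/8 s, in which the tool goes at most 62.5 mm and 10.7 degrees, less where a joint would pass 70% of its speed; a pose out of reach is approached as far as the arm can. A call is refused whole if a number of a shift passes 6.25 or a number of a turn 10.7, either way. A call with a gripper value outside its range is refused whole. The fingers move at their own pace and stop on an object; "grip_force" is the grip in N (left out, the last holds). Time passes only in rows, so rows that do not move let the fingers close. It gives the time, the measured TCP pose, the force and the opening at its end, in the units of the state.
- bot.get_obs(): the state, without advancing time (a new reading comes with each control period).
- bot.camera(name): name is "scene" or "side" or "wrist"; returns a dict with "color" (420x560x3 uint8, red, green, blue), "fx", "fy", "cx", "cy" (pixels), "origin" and "attitude" of the camera in the world. Camera axes: x right, y up, looking along -z (the intrinsics and any distortion apply to the point x, -y, -z); pixel columns grow to the right and rows downward; lengths in m; the calibration is good to about 2 mm. A picture is of the moment at which its call begins. There is no depth.
- bot.job_done(): hands the job in, once; it reports no verdict.
The state is a dict: "time": time; "q": joint angles; "qd": joint speeds; "joint_efforts": joint torques, N m; "ee_pos": TCP position; "tcp_rot": TCP orientation; "wrist_force": force on the tool from outside, world axes, zero at the start; "torque": the same for the moment, N m; "opening": finger opening in m.
Only numpy, scipy, OpenCV 4.12 (cv2) and the standard library are available. Lean on these libraries where they do the work, as an engineer would, in place of code of your own. Each camera call takes 0.05 s, during which the arm holds its last target. There are 200 camera calls.

## Working session

There is one attempt and no reset: what is moved stays moved. The work goes in short steps, Python scripts to look and compute and a tool call to move; the robot and the scene stay as the last step left them, time stands still between calls to the robot, and variables do not carry over. Pictures are saved under pics/ and viewed, about 8 in all and at most 12, crops included, and the job is handed in when it is done.

Besides the shell and the picture viewer there is one more tool, called after "Emit:" as name(argument=value, ...) on one line, values as JSON. arm_command: Moves the arm, as the interface text tells. Its arguments: {"type":"object","properties":{"increments":{"type":"array"},"grip_force":{"type":"number"}},"required":["increments"]}

```bash
mkdir -p pics
cat > h.py <<'E'
import numpy as np, cv2
from workcell import bot
def snap(n,f):
    c=bot.camera(n); cv2.imwrite(f'pics/{f}.png',c['color'][:,:,::-1]); np.save(f'pics/{f}.npy',c,allow_pickle=True); return c
def load(f): return np.load(f'pics/{f}.npy',allow_pickle=True).item()
def R(c):
    a=np.array(c['attitude'],float)
    if a.shape==(3,3): return a
    from scipy.spatial.transform import Rotation as Ro
    return Ro.from_euler('xyz',a,degrees=True).as_matrix() if a.size==3 else Ro.from_quat(a).as_matrix()
def ray(c,u,v):
    K=np.array([[c['fx'],0,c['cx']],[0,c['fy'],c['cy']],[0,0,1.]])
    d=np.array(c.get('distortion',np.zeros(5)),float)
    p=cv2.undistortPoints(np.array([[[u,v]]],float),K,d)[0,0]
    return np.array(c['origin'],float),R(c)@np.array([p[0],-p[1],-1])
def onz(c,u,v,z):
    o,d=ray(c,u,v); return o+d*(z-o[2])/d[2]
def proj(c,P):
    q=R(c).T@(np.array(P,float)-np.array(c['origin'])); return c['cx']+c['fx']*q[0]/-q[2], c['cy']-c['fy']*q[1]/-q[2]
E
python3 - <<'E'
from h import *
ims=[]
for n in ['scene','side','wrist']:
    c=snap(n,n+'0'); print(n,{k:v for k,v in c.items() if k!='color'}); ims.append(c['color'])
print(bot.get_obs())
E
```

```text
scene {'fx': 418.17825247202694, 'fy': 418.17825247202694, 'cx': 282.28576405815886, 'cy': 215.98668459369466, 'origin': array([ 1.12785039, -0.35892153,  0.74782042]), 'attitude': array([46.01671478, -0.88444191, 59.28445894])}
side {'fx': 455.1152320163087, 'fy': 455.1152320163087, 'cx': 277.8265903742358, 'cy': 214.3506396946635, 'origin': array([ 0.12847179, -0.73010279,  0.96445409]), 'attitude': array([ 44.40939211,  -0.81562647, -29.4589952 ])}
wrist {'fx': 327.6235238423011, 'fy': 327.6235238423011, 'cx': 280.9269955885848, 'cy': 204.48607949520087, 'origin': array([0.14885125, 0.53541539, 0.37495168]), 'attitude': array([-17.08568259,   0.12184279,  66.67747116])}
{'time': 0.15, 'q': array([6.66930467e+01, 5.00319588e+00, 1.00450259e+01, 9.50985957e+01,
       1.68156794e-03, 9.00019502e+01]), 'qd': array([ 0.06888542, -0.11142933,  0.14645102, -0.01519358,  0.00542078,
        0.04749985]), 'joint_efforts': array([-5.03747524e-04, -5.20760036e+01,  4.65046191e+01,  1.38377573e-02,
       -1.98723478e-05,  6.80515697e-06]), 'ee_pos': array([0.21753727, 0.50496833, 0.23075359]), 'tcp_rot': array([-1.79943234e+02, -1.67963492e-03,  1.56691095e+02]), 'wrist_force': array([-0.06914763,  0.09950582, -0.09639486]), 'torque': array([ 0.00449963, -0.04995365,  0.00039086]), 'opening': 0.08551158166684357}
```

View pics/scene0.png

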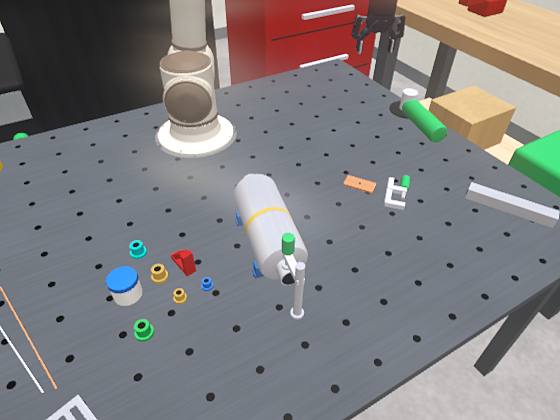

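View pics/side0.png

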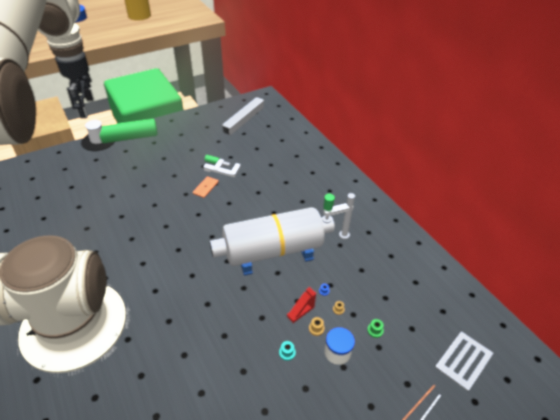

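Scene view: the boss candidates are turquoise (138,248), large brass (159,272), small brass (180,296), blue (207,284) and green (143,329). I choose the large brass one at (159,272), which is (317,325) in the side view. The plate is at (360,184), with the clamp at its right end. The band crosses the crown near (265,212). Next I'll measure these and check the boss in a crop.

```bash
cat > m.py <<'E'
from h import *
def comps(c,lo,hi,amin=20,roi=None):
    h=cv2.cvtColor(c['color'],cv2.COLOR_RGB2HSV); m=cv2.inRange(h,np.array(lo),np.array(hi))
    if roi: z=np.zeros_like(m); u0,v0,u1,v1=roi; z[v0:v1,u0:u1]=m[v0:v1,u0:u1]; m=z
    return [k for k in cv2.findContours(m,cv2.RETR_EXTERNAL,cv2.CHAIN_APPROX_NONE)[0] if cv2.contourArea(k)>=amin]
E
python3 - <<'E'
from m import *
rois={'scene0':dict(plate=(335,165,385,205),boss=(148,260,170,285),small=(171,286,189,304),band=(225,190,300,240)),
'side0':dict(plate=(185,170,225,205),boss=(306,315,328,336),small=(330,298,347,316),band=(260,205,300,262))}
for f in rois:
    c=load(f)
    for k,r in rois[f].items():
        for q in comps(c,(5,90,60),(32,255,255),20,r):
            (x,y),wh,a=cv2.minAreaRect(q); z={'plate':.008,'boss':.015,'small':.01,'band':.117}[k]
            print(f,k,cv2.contourArea(q),np.round((x,y),1),np.round(wh,1),onz(c,x,y,z).round(4))
            if k=='plate':
                b=cv2.boxPoints(cv2.minAreaRect(q)); b=[onz(c,*p,.006)[:2].round(4) for p in b]; print(b,[np.linalg.norm(b[i]-b[i-1]).round(4) for i in range(4)])
            if k=='band':
                p=q[:,0,:]; o=p[np.lexsort((p[:,1],p[:,0]))]; print('ends',o[0],o[-1], p[p[:,1].argmin()],p[p[:,1].argmax()])
# crops
a=load('scene0')['color'][235:345,95:245]; b=load('scene0')['color'][150:260,225:415]
A=cv2.resize(a,None,fx=4,fy=4,interpolation=cv2.INTER_CUBIC)
cv2.imwrite('pics/cropA.png',A[:,:,::-1])
E
```

```text
scene0 plate 307.0 [359.2 183.7] [31.4 11.7] [0.4699 0.2943 0.008 ]
[array([0.4479, 0.2531]), array([0.4126, 0.2919]), array([0.4885, 0.3393]), array([0.5208, 0.2999])] [np.float64(0.0866), np.float64(0.0525), np.float64(0.0895), np.float64(0.0509)]
scene0 boss 243.0 [159.  273.5] [19. 16.] [ 0.5026 -0.2893  0.015 ]
scene0 small 145.0 [180.  295.5] [15. 12.] [ 0.5769 -0.2698  0.01  ]
scene0 band 99.0 [264.6 216.4] [15.4 47.4] [ 0.5528 -0.0506  0.117 ]
ends [245 229] [289 214] [271 207] [246 233]
side0 plate 265.5 [205.1 186.5] [12.8 25.8] [0.4618 0.2936 0.008 ]
[array([0.4167, 0.2933]), array([0.4999, 0.3513]), array([0.5095, 0.2983]), array([0.4274, 0.2436])] [np.float64(0.0508), np.float64(0.1014), np.float64(0.0539), np.float64(0.0987)]
side0 boss 203.0 [316. 326.] [18. 14.] [ 0.4955 -0.2909  0.015 ]
side0 small 103.0 [338.  307.5] [13. 10.] [ 0.5724 -0.2716  0.01  ]
side0 band 117.0 [279.3 233.6] [43.   6.1] [ 0.5174 -0.0736  0.117 ]
ends [272 214] [284 253] [273 213] [281 255]
```

View pics/cropA.png

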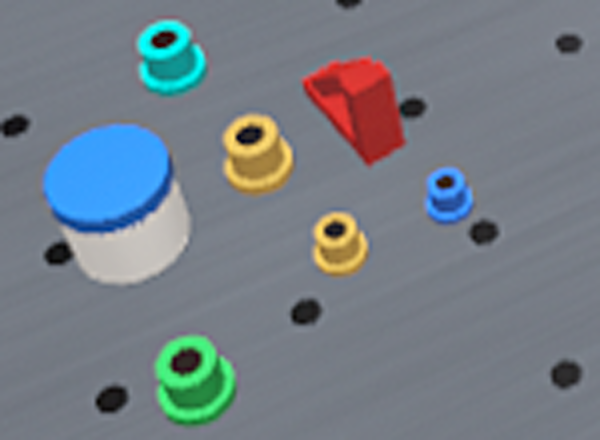

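The crop at (257,152) shows the large brass boss, flange down, between the jar at (120,200) and the red square at (365,105). The smaller brass one at (338,243) is the look-alike, so the choice stands. Next I'll move the wrist camera over the plate.

Emit:
arm_command(increments=[[-1,0,0,0,0,0,10.3],[-1,0,0,0,0,0,10.3],[-1,0,0,0,0,0,10.3],[-1,0,0,0,0,0,10.3],[-1,0,0,0,0,0,10.3],[-1,0,0,0,0,0,10.3],[-1,0,0,0,0,0,10.3],[-1,0,0,0,0,0,10.3],[-1,0,0,0,0,0,10.3],[-1,0,0,0,0,0,10.3]])

```text
time: 1.4
ee_pos: [0.2693, 0.4757, 0.2309]
tcp_rot: [-177.3, 0.2, 59.2]
wrist_force: [0.3, 0.0, -0.1]
opening: 0.0855
```

Emit:
arm_command(increments=[[-1,0,0,0,0,0,10.3],[-1,0,0,0,0,0,10.3],[-1,1.6,5.2,0,0,0,0],[-1,1.6,5.2,0,0,0,0],[-1,1.6,5.2,0,0,0,0],[-1,1.6,5.2,0,0,0,0],[-1,1.6,5.2,0,0,0,0],[-1,1.6,5.2,0,0,0,0],[-1,0,0,0,0,0,0],[-1,0,0,0,0,0,0]])

```text
time: 2.65
ee_pos: [0.634, 0.2709, 0.1923]
tcp_rot: [-173.4, 1.7, 46.9]
wrist_force: [-0.5, -0.2, 0.3]
opening: 0.0853
```

Run:
```python
from m import *
c=snap('wrist','w1'); o=bot.get_obs(); print(o['ee_pos'],o['tcp_rot'],c['origin'],c['attitude'])
for q in comps(c,(5,90,60),(25,255,255),300):
    r=cv2.minAreaRect(q); print(r, onz(c,*r[0],.008))
    b=[onz(c,*p,.008)[:2].round(4) for p in cv2.boxPoints(r)]; print(b,[np.linalg.norm(b[i]-b[i-1]).round(4) for i in range(4)],[np.degrees(np.arctan2(*(b[i]-b[i-1])[::-1])).round(1) for i in range(4)])
```

```text
[0.63366184 0.2713844  0.1931827 ] [-173.40683158    1.6073554    46.91597174] [0.70069833 0.3181088  0.33344082] [-18.90854155   6.66748059 -43.35106621]
((178.517822265625, 250.83282470703125), (39.97819519042969, 68.12654113769531), 9.659893989562988) [0.46696461 0.29986653 0.008     ]
[array([0.4109, 0.2939]), array([0.4896, 0.3406]), array([0.5182, 0.3054]), array([0.4426, 0.256 ])] [np.float64(0.0494), np.float64(0.0915), np.float64(0.0454), np.float64(0.0903)] [np.float64(129.9), np.float64(30.7), np.float64(-50.9), np.float64(-146.8)]
```

View pics/w1.png

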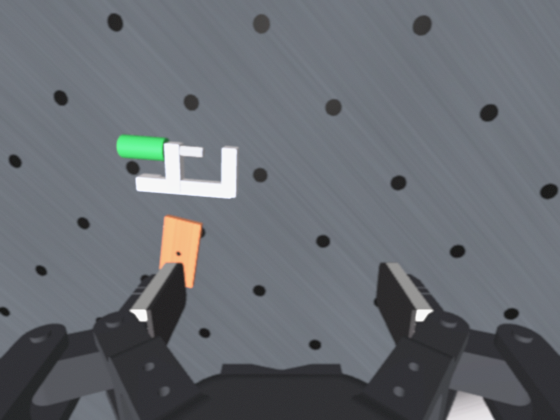

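The picture shows the plate at (180,250) with its dot at (180,253), and the clamp above it at (190,170). The pose drifted during the turns: there was an unexpected shift and tilt, so I'll test the motion response with small moves.

Emit:
arm_command(increments=[[-1,0,0,0,0,0,0],[-1,0,0,0,0,0,0]])

```text
time: 2.95
ee_pos: [0.6336, 0.2716, 0.194]
tcp_rot: [-173.4, 1.5, 47.0]
wrist_force: [0.1, -1.0, 0.7]
opening: 0.0851
```

Emit:
arm_command(increments=[[-1,0,0,-2,0,0,0],[-1,0,0,0,0,0,0]])

```text
time: 3.2
ee_pos: [0.6364, 0.2703, 0.2148]
tcp_rot: [-173.5, 1.4, 46.9]
wrist_force: [0.0, -0.3, -0.4]
opening: 0.0855
```

Emit:
arm_command(increments=[[-1,-2,0,0,0,0,0],[-1,0,0,0,0,0,0]])

```text
time: 3.45
ee_pos: [0.622, 0.2548, 0.2135]
tcp_rot: [-173.4, 1.6, 46.9]
wrist_force: [-1.1, -0.2, 0.5]
opening: 0.0854
```

Emit:
arm_command(increments=[[-1,0,-2,0,0,0,0],[-1,0,0,0,0,0,0]])

```text
time: 3.7
ee_pos: [0.6071, 0.2705, 0.2161]
tcp_rot: [-173.4, 1.6, 47.0]
wrist_force: [0.9, 0.8, -0.1]
opening: 0.0857
```

Emit:
arm_command(increments=[[-1,0,0,0,0,0,5],[-1,0,0,0,0,0,0]])

```text
time: 3.95
ee_pos: [0.6081, 0.2693, 0.2156]
tcp_rot: [-173.6, 2.2, 42.0]
wrist_force: [-0.3, -0.4, 0.5]
opening: 0.0856
```

Emit:
arm_command(increments=[[-1,0,0,0,-5,0,0],[-1,0,0,0,0,0,0]])

```text
time: 4.2
ee_pos: [0.6075, 0.2698, 0.2161]
tcp_rot: [-178.6, 2.1, 42.1]
wrist_force: [-0.2, 0.4, 1.5]
opening: 0.0855
```

```bash
cat >> h.py <<'E'
from scipy.spatial.transform import Rotation as Ro
def plan(pos,yaw):
    o=bot.get_obs(); Rc=Ro.from_euler('xyz',o['tcp_rot'],degrees=True); Rt=Ro.from_euler('xyz',[180,0,yaw],degrees=True)
    d=np.array(pos)-o['ee_pos']
    print('turn(deg)',(Rc.inv()*Rt).as_rotvec(degrees=True).round(2),'| shift cm before turn',(Rc.inv().apply(d)*100).round(2),'| after turn',(Rt.inv().apply(d)*100).round(2))
E
python3 -c "
from h import *
plan([.467,.297,.20],32)"
```

```text
turn(deg) [-1.24  2.26 10.08] | shift cm before turn [ -8.54 -11.39   2.21] | after turn [-10.48  -9.75   1.61]
```

Emit:
arm_command(increments=[[-1,0,0,0,-0.6,1.15,5],[-1,0,0,0,-0.6,1.15,5],[-1,-2.6,-2.4,0.4,0,0,0],[-1,-2.6,-2.4,0.4,0,0,0],[-1,-2.6,-2.4,0.4,0,0,0],[-1,-2.6,-2.5,0.4,0,0,0],[-1,0,0,0,0,0,0],[-1,0,0,0,0,0,0]])

```text
time: 5.2
ee_pos: [0.4702, 0.2945, 0.2]
tcp_rot: [-179.8, -0.0, 32.1]
wrist_force: [-0.1, 0.1, -1.0]
opening: 0.0854
```

```bash
cat > p.py <<'E'
from m import *
def platefit(c,z,roi=None,amin=300):
    q=max(comps(c,(5,90,60),(25,255,255),amin,roi),key=cv2.contourArea)
    P=np.array([onz(c,*p,z)[:2] for p in q[:,0,:]],np.float32)
    r=cv2.minAreaRect(P*1000); b=cv2.boxPoints(r)
    e=[b[1]-b[0],b[2]-b[1]]; l=max(e,key=np.linalg.norm)
    print('plate ctr mm',np.round(r[0],1),'size',np.round(r[1],1),'yaw',np.degrees(np.arctan2(l[1],l[0]))%180)
    x,y,w,h=cv2.boundingRect(q); g=cv2.cvtColor(c['color'],cv2.COLOR_RGB2HSV)[y:y+h,x:x+w,2]
    m=np.zeros(c['color'].shape[:2],np.uint8); cv2.drawContours(m,[q],-1,255,-1); m=cv2.erode(m,np.ones((9,9)))[y:y+h,x:x+w]
    k=(m>0)&(g<90)
    if k.any(): v,u=np.nonzero(k); print('dot px',x+u.mean(),y+v.mean(),k.sum(),onz(c,x+u.mean(),y+v.mean(),z).round(4))
E
python3 -c "
from p import *
c=snap('wrist','w2'); o=bot.get_obs(); print(o['ee_pos'],o['tcp_rot']); platefit(c,.008)
print('tcp below px',proj(c,[*o['ee_pos'][:2],.008]))
s=load('scene0');platefit(s,.008,(335,165,385,205)); s=load('side0');platefit(s,.008,(185,170,225,205),100)
"
```

```text
[0.47046635 0.2943806  0.19981071] [-1.79854078e+02 -1.28559427e-02  3.20750178e+01]
plate ctr mm [465.9 297.8] size [85.4 43.8] yaw 34.381153
dot px 276.5 180.5 4 [0.4656 0.2982 0.008 ]
tcp below px (np.float64(282.047950107405), np.float64(178.55663769738678))
plate ctr mm [470.1 294.1] size [84.3 50.7] yaw 33.675816
plate ctr mm [462.7 294.2] size [89.9 47.7] yaw 33.67789
```

View pics/w2.png

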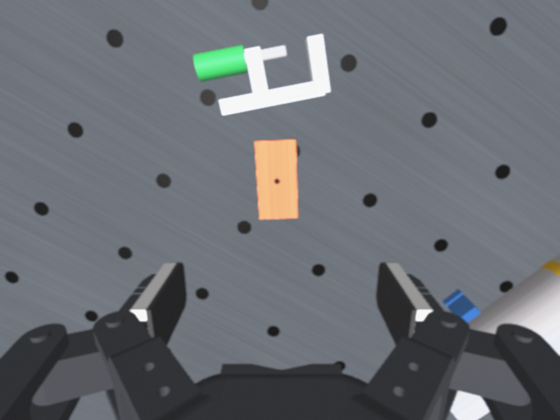

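The dot at (277,181) puts the plate at (0.4656, 0.298) with yaw 34.3, and its measured 85x44 mm agrees with the stated size. The two fixed views agree within 4 mm. The clamp stays clear of the jaws, so I'll align and descend.

```bash
python3 -c "
from h import *
plan([.4656,.2982,.002],34.2)"
```

```text
turn(deg) [-0.15 -0.02 -2.12] | shift cm before turn [-0.21 -0.53 19.78] | after turn [-0.19 -0.59 19.78]
```

Emit:
arm_command(increments=[[-0.4,-0.2,-0.5,0,-0.15,0,-2.1],[-0.4,0,0,4,0,0,0],[-0.4,0,0,4,0,0,0],[-0.4,0,0,4,0,0,0],[-0.4,0,0,3,0,0,0],[-0.4,0,0,2,0,0,0],[-0.4,0,0,1,0,0,0],[-0.4,0,0,0.5,0,0,0],[-0.4,0,0,0,0,0,0]])

```text
time: 6.38
ee_pos: [0.4657, 0.2977, 0.0151]
tcp_rot: [180.0, -0.0, 34.2]
wrist_force: [0.1, 0.8, 1.3]
opening: 0.0596
```

```bash
python3 -c "
from h import *
plan([.4656,.2982,.002],34.2)"
```

```text
turn(deg) [ 0.03 -0.03 -0.01] | shift cm before turn [ 0.02 -0.05  1.31] | after turn [ 0.02 -0.05  1.31]
```

Emit:
arm_command(increments=[[-0.4,0,-0.05,0.8,0,0,0],[-0.4,0,0,0.5,0,0,0],[-0.4,0,0,0,0,0,0],[0.2,0,0,0,0,0,0],[0.4,0,0,0,0,0,0],[0.4,0,0,0,0,0,0],[0.4,0,0,0,0,0,0],[0.4,0,0,0,0,0,0]], grip_force=40)

```text
time: 7.38
ee_pos: [0.4654, 0.2981, 0.0022]
tcp_rot: [180.0, -0.0, 34.2]
wrist_force: [-1.1, -0.7, 5.5]
opening: 0.0401
```

```bash
python3 -c "
from p import *
c=snap('wrist','w3'); o=bot.get_obs(); print(o['ee_pos'],o['tcp_rot'],o['wrist_force'],o['opening']); platefit(c,.008); platefit(snap('side','s3'),.008,(185,170,225,205),50)
"
```

```text
[0.46536753 0.29808296 0.00221897] [ 1.79960347e+02 -4.94451167e-02  3.41828821e+01] [-0.79093149 -0.71489652  4.90302247] 0.04027221406116239
plate ctr mm [466.  298.8] size [86.2 43. ] yaw 34.07225
dot px 280.8481012658228 271.4556962025316 79 [0.465  0.2982 0.008 ]
plate ctr mm [459.4 295. ] size [86.7 47.1] yaw 38.38183
```

Emit:
arm_command(increments=[[0.4,0,0,-0.5,0,0,0],[0.4,0,0,-2,0,0,0],[0.4,0,0,-4,0,0,0],[0.4,0,0,-4,0,0,0],[0.4,0,0,-4,0,0,0],[0.4,0,0,-4,0,0,0],[0.4,0,0,-3,0,0,0],[0.4,0,0,0,0,0,0]])

```text
time: 8.48
ee_pos: [0.4657, 0.2985, 0.2188]
tcp_rot: [180.0, -0.2, 34.2]
wrist_force: [0.1, 0.3, -2.3]
opening: 0.0403
```

```bash
python3 -c "
from p import *
c=snap('wrist','w4'); o=bot.get_obs(); print(o['ee_pos'],o['tcp_rot'],o['wrist_force'],o['opening']); platefit(c,o['ee_pos'][2]+.006)
s=load('side0'); a=onz(s,213,247,.062); b=onz(s,332,222,.062); print(a,b,np.degrees(np.arctan2(*(b-a)[1::-1])),np.linalg.norm(b-a)); 
plan([.49,-.02,.25],90+34)
"
```

```text
[0.46530913 0.29821539 0.21680603] [ 1.79963913e+02 -5.60841997e-02  3.41828452e+01] [ 0.22142805 -0.12133435 -2.40260192] 0.040126593655417486
plate ctr mm [465.6 298.8] size [87.1 43.5] yaw 34.16301
dot px 280.8985507246377 271.2173913043478 69 [0.4647 0.2982 0.2228]
[0.3691401 0.010896  0.062    ] [ 0.69021257 -0.06326804  0.062     ] -13.00654309673537 0.32952669065161927
turn(deg) [ 7.000e-02 -2.000e-02 -8.982e+01] | shift cm before turn [-15.83  27.71  -3.32] | after turn [-27.76 -15.75  -3.32]
```

```bash
python3 -c "
from h import *
s=load('side0')
for t in (.01,.02,.03,.04): print(t,proj(s,[.53+t*.974,-.026-t*.225,.117]))
plan([.543,-.10,.25],77)
"
```

```text
0.01 (np.float64(278.15908936345517), np.float64(219.0243180434326))
0.02 (np.float64(281.866161897298), np.float64(218.27080842689406))
0.03 (np.float64(285.5601608588104), np.float64(217.51995618012202))
0.04 (np.float64(289.2411552852598), np.float64(216.77174727041427))
turn(deg) [ 6.000e-02 -4.000e-02 -4.282e+01] | shift cm before turn [-15.94  37.31  -3.31] | after turn [-37.05  16.53  -3.32]
```

Emit:
arm_command(increments=[[0.4,0,0,-0.5,0,0,-6.1],[0.4,0,0,-0.5,0,0,-6.1],[0.4,0,0,-0.5,0,0,-6.1],[0.4,0,0,-0.5,0,0,-6.1],[0.4,0,0,-0.5,0,0,-6.1],[0.4,0,0,-0.5,0,0,-6.1],[0.4,0,0,-0.3,0,0,-6.2]])

```text
time: 9.4
ee_pos: [0.4647, 0.2978, 0.2477]
tcp_rot: [-179.9, 0.1, 77.2]
wrist_force: [-0.6, 0.8, -2.1]
opening: 0.0404
```

Emit:
arm_command(increments=[[0.4,-3,1,0,0,0,0],[0.4,-4.5,1.6,0,0,0,0],[0.4,-4.5,1.6,0,0,0,0],[0.4,-4.5,1.6,0,0,0,0],[0.4,-4.5,1.6,0,0,0,0],[0.4,-4.5,1.6,0,0,0,0],[0.4,-4.5,1.6,0,0,0,0],[0.4,-4.5,1.6,0,0,0,0],[0.4,-3.2,1.4,0,0,0,0],[0.4,0,0,0,0,0,0]])

```text
time: 10.65
ee_pos: [0.5122, -0.1019, 0.2475]
tcp_rot: [-179.8, 0.0, 76.8]
wrist_force: [0.1, 0.9, -2.4]
opening: 0.04
```

```bash
python3 -c "
from p import *
c=snap('wrist','w5'); o=bot.get_obs(); print(o['ee_pos'],o['tcp_rot'],o['wrist_force'],o['opening']); platefit(c,o['ee_pos'][2]+.006)
print(proj(c,[.53,-.026,.117]),c['origin'],c['attitude'])
"
```

```text
[ 0.51211126 -0.10070568  0.2477915 ] [-1.79844382e+02  1.75843205e-02  7.68610291e+01] [-0.15016014  0.5293407  -0.48930128] 0.040190080840249436
plate ctr mm [ 512.5 -100.6] size [85.9 42.8] yaw 76.93247
dot px 281.0 271.3875 80 [ 0.5124 -0.1016  0.2538]
(np.float64(281.5530317668093), np.float64(100.32073109268315)) [ 0.53020448 -0.02802291  0.39171065] [-17.23666504   0.24228496 -13.21158126]
```

View pics/w5.png

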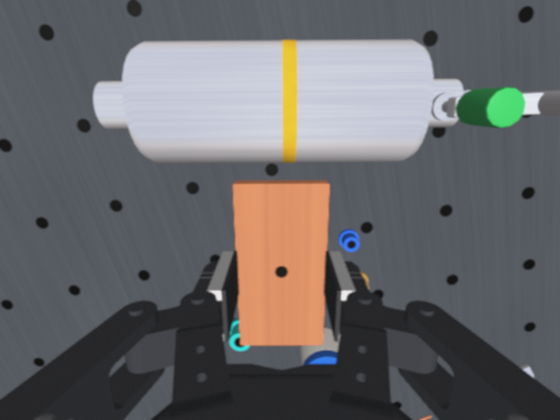

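```bash
cat > muf.py <<'E'
from p import *
def muffler(c,u0=170,u1=390,vmax=172):
    h=cv2.cvtColor(c['color'],cv2.COLOR_RGB2HSV)[:vmax].astype(float); g=cv2.GaussianBlur(h[:,:,2],(3,3),0)
    top,bot_=[],[]
    for u in range(u0,u1,4):
        if 272<u<308: continue
        d=np.diff(g[:,u]); a=d[:85].argmax(); b=115+d[115:].argmin()
        f=lambda k: k+0.5+0.5*(d[k+1]-d[k-1])/(2*abs(d[k])*2-abs(d[k+1]+d[k-1])+1e-6)*np.sign(d[k])
        top.append((u,f(a))); bot_.append((u,f(b)))
    N=[]
    for L in (top,bot_):
        L=np.array(L,np.float32); vx,vy,x,y=cv2.fitLine(L,cv2.DIST_HUBER,0,.01,.01).ravel()
        p=[ray(c,x+s*vx,y+s*vy)[1] for s in (-100,100)]; n=np.cross(*p); N.append(n/np.linalg.norm(n)); print('edge',round(float(y),1),'slope',round(float(vy/vx),4))
    o=np.array(c['origin'])
    s=np.sign(N[0]@N[1]); nb=N[0]+s*N[1]; nb/=np.linalg.norm(nb)   # bisector plane
    half=np.arcsin(np.linalg.norm(np.cross(N[0],N[1])))/2
    ax=np.cross(N[0],N[1]); ax/=np.linalg.norm(ax); ax*=np.sign(ax[0]); print('axis tilt deg',np.degrees(np.arcsin(ax[2])).round(2),'yaw',np.degrees(np.arctan2(ax[1],ax[0])).round(2),'dist',(.055/np.sin(half)).round(4))
    m=np.cross(nb,ax); m*=np.sign(-m[2]); a0=o+m*.055/np.sin(half); print('axis pt (z should be .062)',a0.round(4))
    # axis at z=.062 in bisector plane
    a0=o+m*(.062-o[2])/m[2]
    hs=cv2.cvtColor(c['color'],cv2.COLOR_RGB2HSV); axh=np.array([ax[0],ax[1],0]); axh/=np.linalg.norm(axh)
    cr=a0+[0,0,.055]
    ts=np.arange(-.08,.1,.0002); pr=[proj(c,cr+t*axh) for t in ts]
    yl=[t for t,(u,v) in zip(ts,pr) if hs[int(round(v)),int(round(u)),1]>110 and 15<hs[int(round(v)),int(round(u)),0]<32]
    print('band width',max(yl)-min(yl)); mk=cr+axh*(max(yl)+min(yl))/2
    print('mark_top',mk.round(4),'px',proj(c,mk)); return mk,np.degrees(np.arctan2(axh[1],axh[0]))
E
python3 -c "
from muf import *
mk,y=muffler(load('w5')); plan([*mk[:2],.16],y+90)"
```

```text
edge 40.1 slope -0.0063
edge 160.5 slope -0.0003
axis tilt deg 0.68 yaw -13.04 dist 0.3331
axis pt (z should be .062) [ 0.5339 -0.0294  0.0586]
band width 0.01120000000000032
mark_top [ 0.5357 -0.0298  0.117 ] px (np.float64(289.4971253935192), np.float64(103.43828022437624))
turn(deg) [-0.16  0.02 -0.1 ] | shift cm before turn [7.45 0.7  8.77] | after turn [7.44 0.69 8.78]
```

The view shows the muffler from (95,103) to (463,103), the band at u≈290, the post clamp's handle at (490,107), and the plate's dot at (281,271). The measured axis (yaw −13, height ≈0.059 m, band width ≈11 mm) is consistent with what was given. Now I'll move over the mark, using the shift from the dot to the mark.

Emit:
arm_command(increments=[[0.4,1,0.1,0,-0.1,0,-0.1],[0.4,2,0.2,1,0,0,0],[0.4,2,0.2,2,0,0,0],[0.4,1.5,0.15,2,0,0,0],[0.4,1,0,2,0,0,0],[0.4,0,0,2,0,0,0],[0.4,0,0,1.5,0,0,0],[0.4,0,0,0.5,0,0,0],[0.4,0,0,0,0,0,0],[0.4,0,0,0,0,0,0]])

```text
time: 11.95
ee_pos: [0.5363, -0.0284, 0.1407]
tcp_rot: [179.8, 0.0, 77.1]
wrist_force: [0.2, -0.4, -1.1]
opening: 0.0401
```

```bash
python3 -c "
from muf import *
P=[]
for i in range(3):
    c=snap('wrist','w6'); o=bot.get_obs(); P.append(np.r_[o['ee_pos'],o['tcp_rot'],o['wrist_force'],o['torque']])
print(np.mean(P,0).round(4),np.std(P,0).round(4))
platefit(c,o['ee_pos'][2]+.006); plan([.5357,-.0298,.119],76.96)
"
```

```text
[ 5.363000e-01 -2.850000e-02  1.406000e-01  1.798107e+02  8.400000e-03
  7.706730e+01  1.810000e-02  1.070000e-02 -1.677500e+00  1.220000e-02
 -3.890000e-02 -1.880000e-02] [0.000e+00 0.000e+00 1.000e-04 7.300e-03 1.200e-03 3.200e-03 2.759e-01
 2.784e-01 4.305e-01 1.960e-02 2.740e-02 2.500e-02]
plate ctr mm [538.6 -18.9] size [103.6  42.9] yaw 76.95762
dot px 281.0 271.4204545454545 88 [ 0.5364 -0.0285  0.1465]
turn(deg) [0.18 0.01 0.11] | shift cm before turn [-0.14 -0.03  2.15] | after turn [-0.14 -0.02  2.15]
```

View pics/w6.png

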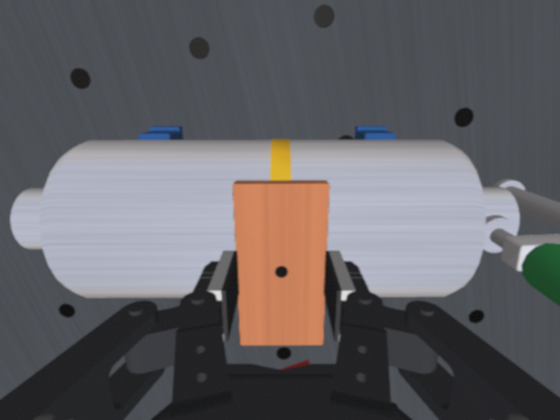

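The picture shows the plate over the crown, with the band entering under it at (281,160). The muffler edges are at v≈140 and 297. I'll refit from this nearer, settled view.

```bash
cat > m2.py <<'E'
from p import *
def near(c,cols,t0,t1,b0,b1,bandrows):
    g=cv2.GaussianBlur(cv2.cvtColor(c['color'],cv2.COLOR_RGB2GRAY),(3,3),0).astype(float); T,B=[],[]
    for u in cols:
        d=np.diff(g[:,u]); a=t0+d[t0:t1].argmax(); b=b0+d[b0:b1].argmin()
        w=np.clip(d[a-2:a+3],0,None); T.append((u,(w@np.arange(a-2,a+3))/w.sum()+.5))
        w=np.clip(-d[b-2:b+3],0,None); B.append((u,(w@np.arange(b-2,b+3))/w.sum()+.5))
    N=[]
    for L in (T,B):
        L=np.array(L,np.float32); vx,vy,x,y=cv2.fitLine(L,cv2.DIST_HUBER,0,.01,.01).ravel()
        r=L[:,1]-(y+(L[:,0]-x)*vy/vx); print('edge',y.round(1),(vy/vx).round(4),'resid',np.abs(r).max().round(2))
        n=np.cross(ray(c,x-100*vx,y-100*vy)[1],ray(c,x+100*vx,y+100*vy)[1]); N.append(n/np.linalg.norm(n))
    s=np.sign(N[0]@N[1]); nb=N[0]+s*N[1]; nb/=np.linalg.norm(nb)
    ax=np.cross(*N); half=np.arcsin(np.linalg.norm(ax))/2; ax/=np.linalg.norm(ax); ax*=np.sign(ax[0])
    m=np.cross(nb,ax); m*=np.sign(-m[2]); o=np.array(c['origin']); a0=o+m*(.062-o[2])/m[2]
    print('yaw',np.degrees(np.arctan2(ax[1],ax[0])).round(2),'tilt',np.degrees(np.arcsin(ax[2])).round(2),'axis z by size',(o+m*.055/np.sin(half))[2].round(4))
    axh=np.array([ax[0],ax[1],0]); axh/=np.linalg.norm(axh); a0=a0*1.
    # band: visible pixels -> rays onto cylinder, coordinate along axis
    hs=cv2.cvtColor(c['color'],cv2.COLOR_RGB2HSV); tv=[]; nl=np.array([-axh[1],axh[0],0])
    for v in bandrows:
        us=[u for u in range(250,320) if hs[v,u,1]>110 and 18<hs[v,u,0]<34]
        for u in (min(us)-.5,max(us)+.5):
            o,d=ray(c,u,v); w=o-a0; A=(d@nl)**2+d[2]**2; Bq=2*((d@nl)*(w@nl)+d[2]*w[2]); C=(w@nl)**2+w[2]**2-.055**2
            k=(-Bq-np.sqrt(Bq*Bq-4*A*C))/2/A; tv.append((o+k*d-a0)@axh)
    tv=np.array(tv); print('band w',(tv[1::2]-tv[::2]).mean().round(4),'t std',tv[::2].std().round(4))
    mk=a0+axh*tv.mean(); mk[2]=.117; print('mark',mk.round(4)); return mk,np.degrees(np.arctan2(axh[1],axh[0]))
E
python3 -c "
from m2 import *
mk,y=near(load('w6'),[*range(105,135,3),*range(190,214,3),*range(335,350,3),*range(410,440,3)] and [*range(95,180,3),*range(385,445,3)],128,150,282,310,range(150,176,3))
plan([*mk[:2],.119],y+90)
mk,y=near(load('w5'),[*range(170,260,4),*range(320,390,4)],25,60,145,172,range(70,140,5))
"
```

```text
edge 139.7 -0.0003 resid 0.55
edge 296.8 -0.0031 resid 0.49
yaw -12.97 tilt -0.23 axis z by size 0.0621
band w 0.0116 t std 0.0001
mark [ 0.5354 -0.0313  0.117 ]
turn(deg) [0.18 0.01 0.03] | shift cm before turn [-0.29 -0.03  2.15] | after turn [-0.29 -0.02  2.15]
edge 40.1 -0.0068 resid 0.15
edge 160.4 -0.0015 resid 1.0
yaw -12.99 tilt 0.56 axis z by size 0.0582
band w 0.0112 t std 0.0
mark [ 0.5357 -0.0298  0.117 ]
```

Emit:
arm_command(increments=[[0.4,-0.24,-0.02,0.5,0.18,0,0],[0.4,0,0,0.7,0,0,0],[0.4,0,0,0.5,0,0,0],[0.4,0,0,0.2,0,0,0],[0.4,0,0,0,0,0,0],[0.4,0,0,0,0,0,0]])

```text
time: 12.85
ee_pos: [0.5353, -0.0306, 0.1211]
tcp_rot: [-180.0, 0.0, 77.1]
wrist_force: [0.4, 1.0, -1.9]
opening: 0.0404
```

```bash
python3 -c "
from m2 import *
c=snap('wrist','w7');o=bot.get_obs(); print(o['ee_pos'],o['tcp_rot'],o['wrist_force'],o['torque'])
mk,y=near(c,[*range(95,170,3),*range(400,445,3)],128,158,290,330,range(162,178,3))
plan([.5355,-.0309,.119],77.02)
"
```

```text
[ 0.53533022 -0.03064418  0.12114302] [-1.79967995e+02  1.77854603e-02  7.70810865e+01] [ 0.12619955  0.91179704 -1.70137504] [0.00091772 0.01811577 0.03240518]
edge 139.3 -0.0015 resid 0.55
edge 306.3 -0.021 resid 8.22
yaw -13.08 tilt -2.36 axis z by size 0.0556
band w 0.0115 t std 0.0002
mark [ 0.5357 -0.0296  0.117 ]
turn(deg) [-0.03  0.02  0.06] | shift cm before turn [-0.02  0.02  0.21] | after turn [-0.02  0.02  0.21]
```

```bash
python3 -c "
from m2 import *
c=load('w7'); g=cv2.GaussianBlur(cv2.cvtColor(c['color'],cv2.COLOR_RGB2GRAY),(3,3),0).astype(float)
for u in range(80,480,12):
    if 180<u<380: continue
    d=np.diff(g[:,u]); print(u,290+d[290:345].argmin(),d[290:345].min().round(),end='; ')
print()
near(c,[*range(85,150,3),*range(412,450,3)],128,158,300,330,range(162,178,3))
"
```

```text
80 311 -21.0; 92 311 -21.0; 104 311 -21.0; 116 311 -32.0; 128 304 -39.0; 140 300 -45.0; 152 301 -41.0; 164 309 -42.0; 176 306 -43.0; 380 298 -31.0; 392 307 -43.0; 404 309 -35.0; 416 300 -45.0; 428 302 -42.0; 440 307 -35.0; 452 311 -25.0; 464 310 -25.0; 476 305 -27.0; 
edge 139.4 -0.0016 resid 6.98
edge 307.7 -0.0238 resid 9.63
yaw -13.1 tilt -2.67 axis z by size 0.0562
band w 0.0115 t std 0.0002
mark [ 0.5357 -0.0297  0.117 ]
```

```bash
python3 -c "
from m2 import *
c=load('w7')
near(c,[*range(95,118,2),*range(444,462,2)],128,158,307,316,range(162,178,3))
"
```

```text
edge 139.4 -0.0014 resid 0.88
edge 311.6 -0.0 resid 1.07
yaw -12.84 tilt 0.02 axis z by size 0.0624
band w 0.0116 t std 0.0002
mark [ 0.5355 -0.0313  0.117 ]
```

Both near views give mark (0.5355, −0.0313) with the axis height right at 0.062, so I'm using that. I'll touch down slowly.

Emit:
arm_command(increments=[[0.4,-0.06,0.02,0.1,0,0,0],[0.4,0,0,0.05,0,0,0],[0.4,0,0,0.0,0,0,0],[0.4,0,0,0,0,0,0]])

```text
time: 13.4
ee_pos: [0.5353, -0.0313, 0.1194]
tcp_rot: [-180.0, 0.0, 77.1]
wrist_force: [0.5, -0.1, -2.6]
opening: 0.0404
```

```bash
python3 -c "
from h import *
o=bot.get_obs(); print(o['ee_pos'],o['tcp_rot'],o['wrist_force'],o['torque'])
"
```

```text
[ 0.53528982 -0.03129632  0.11942419] [-1.79950296e+02  1.80087752e-02  7.70761680e+01] [ 0.53134696 -0.11326518 -2.56679638] [ 0.01444469  0.01450792 -0.02642956]
```

Emit:
arm_command(increments=[[0.4,0,0,0.04,0,0,0],[0.4,0,0,0,0,0,0]])

```text
time: 13.65
ee_pos: [0.5354, -0.0313, 0.1192]
tcp_rot: [-180.0, 0.0, 77.1]
wrist_force: [0.3, 0.2, 0.3]
opening: 0.0402
```

Emit:
arm_command(increments=[[0.4,0,0,0.03,0,0,0],[0.4,0,0,0,0,0,0]])

```text
time: 13.9
ee_pos: [0.5353, -0.0313, 0.1192]
tcp_rot: [-180.0, 0.0, 77.1]
wrist_force: [-1.8, 0.4, 5.1]
opening: 0.0401
```

Emit:
arm_command(increments=[[0.4,0,0,-0.03,0,0,0],[0.03,0,0,0,0,0,0],[0.0,0,0,0,0,0,0],[-0.05,0,0,0,0,0,0],[-0.1,0,0,0,0,0,0],[-0.2,0,0,0,0,0,0],[-0.3,0,0,0,0,0,0],[-0.3,0,0,0,0,0,0]])

```text
time: 14.9
ee_pos: [0.5353, -0.0313, 0.119]
tcp_rot: [-180.0, 0.0, 77.1]
wrist_force: [0.1, -0.5, 0.3]
opening: 0.0556
```

```bash
python3 -c "
from m2 import *
c=snap('wrist','w8');o=bot.get_obs(); print(o['ee_pos'],o['tcp_rot'],o['wrist_force'],o['opening'])
platefit(c,.125,(150,183,410,420))
"
```

```text
[ 0.53531006 -0.03127648  0.11903835] [-1.79954203e+02  1.90430054e-02  7.70819039e+01] [-0.73332802 -0.14573985 -0.42230711] 0.055307192387160545
plate ctr mm [535.6 -30.9] size [84.7 42.6] yaw 77.09726
dot px 281.0909090909091 271.5 88 [ 0.5354 -0.0313  0.125 ]
```

View pics/w8.png

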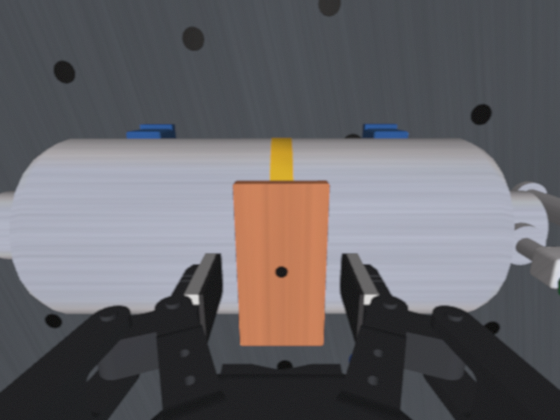

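Released: the dot stays at (281,271.5), and the plate's edges at v≈181 and 346 look unchanged. I'll check the tilt by comparing the end rows before and after release, then retreat.

```bash
cat > ends.py <<'E'
from m2 import *
def ends(c):
    h=cv2.cvtColor(c['color'],cv2.COLOR_RGB2HSV)[:,262:302].astype(float); s=(c['color'][:,262:302,0].astype(float)-c['color'][:,262:302,2]).mean(1)
    mid=s[220:250].mean(); out=[]
    for lo,hi in ((170,200),(330,360)):
        z=s[lo:hi]; d=np.abs(np.diff(z)); k=d.argmax(); w=d[max(0,k-2):k+3]; out.append(lo+(w@np.arange(max(0,k-2),k+3))/w.sum()+.5)
    return out
E
python3 -c "
from ends import *
for f in ('w4','w6','w7','w8'): print(f,np.round(ends(load(f)),2))
c=load('w8')
for th in (0,1,2):
    t=np.radians(th); r=np.array([.224,.9746,0])
    print(th,[round(proj(c,np.array([.5353,-.0313,.125])+s*.042*(r*np.cos(t)+np.array([0,0,1])*np.sin(t)))[1],2) for s in (1,-1)])
"
```

```text
w4 [179.94 345.5 ]
w6 [183.2  345.18]
w7 [183.27 345.19]
w8 [183.33 345.46]
0 [np.float64(184.96), np.float64(345.26)]
1 [np.float64(185.38), np.float64(344.24)]
2 [np.float64(185.83), np.float64(343.2)]
```

Emit:
arm_command(increments=[[-0.4,0,0,-0.3,0,0,0],[-0.5,0,0,-1,0,0,0],[-0.5,0,0,-2,0,0,0],[-0.5,0,0,-3,0,0,0],[-0.5,0,0,-3,0,0,0],[-0.5,0,0,-3,0,0,0],[-0.5,0,0,0,0,0,0],[-0.5,0,0,0,0,0,0],[-0.5,0,0,0,0,0,0]])

```text
time: 16.08
ee_pos: [0.535, -0.0312, 0.2411]
tcp_rot: [-179.9, 0.0, 77.1]
wrist_force: [0.3, -0.0, -0.3]
opening: 0.0639
```

```bash
python3 -c "
from m2 import *
c=snap('wrist','w9'); platefit(c,.125)
s=load('side0');t=load('scene0')
for n,c2,p,z in (('jar',t,(123,279),.058),('jar',s,(341,340),.058),('sq',t,(186,262),.03),('sq',s,(302,305),.03)): print(n,onz(c2,*p,z).round(3))
plan([.49,-.33,.24],77)
"
```

```text
plate ctr mm [537.2 -22.4] size [101.1  42.3] yaw 77.16372
dot px 281.7142857142857 198.5 14 [ 0.5354 -0.0309  0.125 ]
jar [ 0.516 -0.361  0.058]
jar [ 0.508 -0.367  0.058]
sq [ 0.514 -0.229  0.03 ]
sq [ 0.491 -0.233  0.03 ]
turn(deg) [-0.14  0.03  0.08] | shift cm before turn [-30.13   2.29   0.12] | after turn [-30.12   2.33   0.11]
```

Emit:
arm_command(increments=[[-0.5,-3,0.3,0,-0.1,0,0],[-0.5,-4.5,0.3,0,0,0,0],[-0.5,-4.5,0.3,0,0,0,0],[-0.5,-4.5,0.3,0,0,0,0],[-0.5,-4.5,0.3,0,0,0,0],[-0.5,-4.5,0.4,0,0,0,0],[-0.5,-3,0.3,0,0,0,0],[-0.5,-1.6,0.1,0,0,0,0],[-0.5,0,0,0,0,0,0],[-0.5,0,0,0,0,0,0]])

```text
time: 17.38
ee_pos: [0.4907, -0.3288, 0.2422]
tcp_rot: [180.0, 0.0, 77.1]
wrist_force: [0.4, -0.4, -0.4]
opening: 0.0641
```

```bash
python3 -c "
from m2 import *
c=snap('wrist','w10');o=bot.get_obs(); print(o['ee_pos'],o['tcp_rot'])
print('expect boss px',proj(c,[.499,-.29,.03]))
for q in comps(c,(12,80,60),(28,255,255),100):
    (x,y),r=cv2.minEnclosingCircle(q); print('brass',x,y,r,[onz(c,x,y,z).round(4) for z in (.008,.03)])
"
```

```text
[ 0.49081941 -0.32872017  0.24227705] [1.79944594e+02 9.22223285e-03 7.71453380e+01]
expect boss px (np.float64(280.4333842186907), np.float64(138.46003528939383))
brass 437.0 418.0 27.018611907958984 [array([ 0.6363, -0.7515,  0.008 ]), array([ 0.6289, -0.7227,  0.03  ])]
brass 280.270263671875 135.56756591796875 16.657716751098633 [array([ 0.499, -0.289,  0.008]), array([ 0.4995, -0.287 ,  0.03  ])]
brass 344.23529052734375 103.311767578125 13.49300765991211 [array([ 0.5756, -0.2706,  0.008 ]), array([ 0.5717, -0.2697,  0.03  ])]
```

View pics/w10.png

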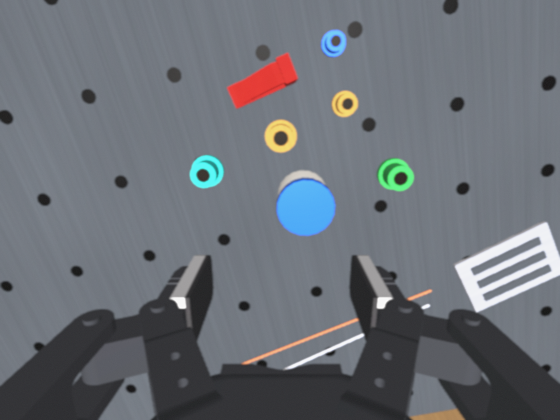

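The view shows the boss at (280,136) with the jar at (305,205), the red square at (262,80), and the small brass look-alike at (345,103). Two views agree on the boss at (0.499, −0.289). I'll use yaw 97 so the jaws straddle it parallel to the square.

```bash
python3 -c "
from h import *
plan([.499,-.289,.12],97)
"
```

```text
turn(deg) [  0.05   0.02 -19.85] | shift cm before turn [ 4.06 -0.1  12.23] | after turn [ 3.84  1.3  12.23]
```

Emit:
arm_command(increments=[[-0.2,0,0,0,0,0,-5],[-0.2,0,0,0,0,0,-5],[-0.2,0,0,0,0,0,-5],[-0.2,0,0,0,0,0,-4.9],[-0.2,1.9,0.65,3,0,0,0],[-0.2,1.9,0.65,4,0,0,0],[-0.2,0,0,4,0,0,0],[-0.2,0,0,1.2,0,0,0],[-0.2,0,0,0,0,0,0],[-0.2,0,0,0,0,0,0]])

```text
time: 18.68
ee_pos: [0.4996, -0.291, 0.1221]
tcp_rot: [179.8, 0.1, 97.0]
wrist_force: [-0.8, -0.3, 0.4]
opening: 0.0514
```

```bash
python3 -c "
from m2 import *
c=snap('wrist','w11');o=bot.get_obs(); print(o['ee_pos'],o['tcp_rot'],o['opening'])
for q in comps(c,(12,80,60),(28,255,255),300):
    (x,y),r=cv2.minEnclosingCircle(q); P=np.array([onz(c,*p,.008)[:2]*1000 for p in q[:,0]],np.float32); e=cv2.fitEllipse(P); T=np.array([onz(c,*p,.03)[:2]*1000 for p in q[:,0]],np.float32)
    print('brass',x,y,r,'enclosing flange-plane',cv2.minEnclosingCircle(P),'ellipse',e[0],e[1],'top',cv2.minEnclosingCircle(T))
h=cv2.cvtColor(c['color'],cv2.COLOR_RGB2HSV)
print('px of expected',proj(c,[.499,-.289,.03]),proj(c,[.499,-.289,.008])); plan([.499,-.289,.011],97)
u,v=map(int,proj(c,[.499,-.289,.02])); cv2.imwrite('pics/c11.png',cv2.resize(c['color'][max(0,v-110):v+110,u-150:u+150,::-1],None,fx=2,fy=2))
"
```

```text
[ 0.49963594 -0.29102653  0.12201458] [1.79841032e+02 1.25441831e-01 9.69756961e+01] 0.051503445147397894
brass 280.5 199.1041717529297 24.520715713500977 enclosing flange-plane ((499.67529296875, -291.0924072265625), 20.959075927734375) ellipse (499.4134826660156, -290.84674072265625) (35.90627670288086, 41.6120719909668) top ((498.8906555175781, -284.64556884765625), 19.17337417602539)
brass 378.328857421875 187.1409454345703 19.76755142211914 enclosing flange-plane ((577.2588500976562, -271.4525451660156), 16.957050323486328) ellipse (576.9131469726562, -271.39398193359375) (26.899133682250977, 33.72675704956055) top ((569.8641357421875, -266.6790466308594), 15.512311935424805)
px of expected (np.float64(279.9487070322525), np.float64(205.16609505833006)) (np.float64(279.99267537378273), np.float64(197.13618851145856))
turn(deg) [ 0.16  0.13 -0.02] | shift cm before turn [ 0.23 -0.07 11.1 ] | after turn [ 0.21 -0.04 11.1 ]
```

View pics/c11.png

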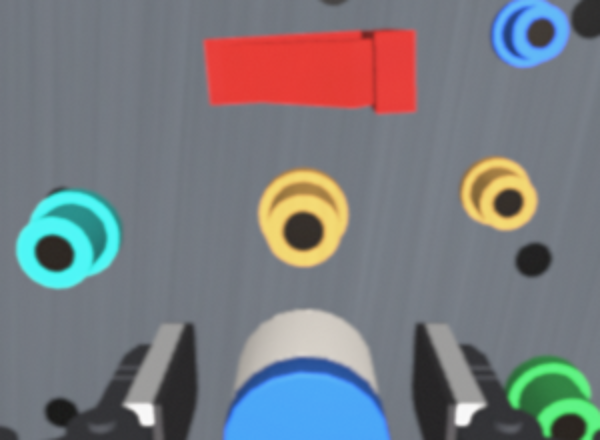

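The crop shows the boss upright at (303,220) with its hole at (303,231). The jar's near edge is at v≈310 and the square's near edge at v≈105, so both are clear of the jaws. I'll descend to grip the neck.

Emit:
arm_command(increments=[[-0.2,0.2,-0.05,2,0.1,0.1,0],[-0.2,0,0,3,0,0,0],[-0.2,0,0,3,0,0,0],[-0.2,0,0,1.5,0,0,0],[-0.2,0,0,1,0,0,0],[-0.2,0,0,0.6,0,0,0],[-0.2,0,0,0,0,0,0]])

```text
time: 19.6
ee_pos: [0.4982, -0.2886, 0.0094]
tcp_rot: [-180.0, -0.1, 97.0]
wrist_force: [-0.4, -0.9, 0.3]
opening: 0.0512
```

Emit:
arm_command(increments=[[0.1,0,0,0,0,0,0],[0.3,0,0,0,0,0,0],[0.6,0,0,0,0,0,0],[0.6,0,0,0,0,0,0],[0.6,0,0,0,0,0,0],[0.6,0,0,0,0,0,0]], grip_force=40)

```text
time: 20.35
ee_pos: [0.4985, -0.2888, 0.0099]
tcp_rot: [180.0, -0.0, 97.0]
wrist_force: [-0.1, 0.7, 6.5]
opening: 0.0266
```

```bash
cat > hole.py <<'E'
from m2 import *
def hole(c,z):
    q=max(comps(c,(12,80,60),(28,255,255),300,(200,180,360,380)),key=cv2.contourArea); x,y,w,h=cv2.boundingRect(q)
    g=cv2.cvtColor(c['color'],cv2.COLOR_RGB2HSV)[:,:,2]; m=(cv2.inRange(g,0,85)); 
    k=[e for e in cv2.findContours(m[y:y+h,x:x+w].copy(),cv2.RETR_LIST,cv2.CHAIN_APPROX_NONE)[0] if cv2.contourArea(e)>60]
    for e in k:
        M=cv2.fitEllipse(e); print('hole px',np.round((M[0][0]+x,M[0][1]+y),1),'axes',np.round(M[1],1),onz(c,M[0][0]+x,M[0][1]+y,z).round(4))
    print('brass box',x,y,w,h)
E
python3 -c "
from hole import *
c=snap('wrist','w12');o=bot.get_obs(); print(o['ee_pos'],o['tcp_rot'],o['opening'],o['wrist_force'])
hole(c,.03); print('tcp->',proj(c,[*o['ee_pos'][:2],.03]))
"
```

```text
[ 0.49852402 -0.28874183  0.00991913] [ 1.79996565e+02 -2.22510289e-02  9.69831380e+01] 0.02651134954524405 [-0.37709847 -0.11156898  4.60597163]
hole px [280.9 290.8] axes [29.8 33.8] [ 0.4989 -0.2903  0.03  ]
hole px [312.4 280.6] axes [ 3.6 72.4] [ 0.5117 -0.2838  0.03  ]
hole px [249.6 279.9] axes [ 3.6 74.2] [ 0.485  -0.2867  0.03  ]
brass box 248 227 67 93
tcp-> (np.float64(280.3730245851475), np.float64(287.467458824234))
```

```bash
python3 -c "
from hole import *
c=load('w12'); x=np.array([np.cos(np.radians(97)),np.sin(np.radians(97))]); tcp=np.array([.4985,-.2887])
near=onz(c,281,319.5,.03)[:2]; far=onz(c,281,226.7,.008)[:2]
print('near top edge +14:',(near-tcp)@x+.014,' far flange edge -18:',(far-tcp)@x-.018)
i=c['color']
for v in range(224,324,3): print(v,i[v,281].tolist(),end=' ')
"
```

```text
near top edge +14: -0.0022282752369216802  far flange edge -18: 0.0014618057364277695
224 [120, 125, 133] 227 [161, 130, 86] 230 [169, 131, 69] 233 [240, 208, 110] 236 [243, 218, 117] 239 [240, 210, 111] 242 [170, 131, 69] 245 [169, 130, 69] 248 [169, 131, 69] 251 [170, 131, 69] 254 [169, 131, 69] 257 [169, 130, 69] 260 [180, 140, 73] 263 [243, 218, 117] 266 [243, 218, 116] 269 [243, 217, 117] 272 [243, 217, 115] 275 [123, 98, 56] 278 [45, 40, 36] 281 [44, 38, 34] 284 [45, 39, 35] 287 [45, 40, 36] 290 [43, 38, 33] 293 [43, 38, 32] 296 [45, 40, 34] 299 [43, 38, 32] 302 [41, 36, 30] 305 [41, 36, 32] 308 [237, 197, 103] 311 [243, 217, 115] 314 [243, 217, 115] 317 [243, 217, 115] 320 [136, 134, 132] 323 [118, 124, 133]
```

```bash
python3 -c "
from hole import *
c=load('w12'); x=np.array([np.cos(np.radians(97)),np.sin(np.radians(97))]); tcp=np.array([.4985,-.2887])
f=lambda v,z:(onz(c,281,v,z)[:2]-tcp)@x*1000
print('top',f(260.5,.03),f(319.5,.03),'hole',f(275,.03),f(306.8,.03),'flange',f(226.2,0)-18,f(232,.008)-18)
"
```

```text
top 12.781435524987963 -16.228275236921682 hole 5.971919893231015 -9.682546137696054 flange -1.3441188767831704 -1.2548664901920823
```

Emit:
arm_command(increments=[[0.6,0,0,-0.3,0,0,0],[0.6,0,0,-1,0,0,0],[0.6,0,0,-3,0,0,0],[0.6,0,0,-4,0,0,0],[0.6,0,0,-4,0,0,0],[0.6,0,0,-4,0,0,0],[0.6,0,0,-4,0,0,5],[0.6,0,0,-3,0,0,5],[0.6,0,0,-0.7,0,0,5],[0.6,0,0,0,0,0,5]])

```text
time: 21.65
ee_pos: [0.4985, -0.2889, 0.2505]
tcp_rot: [180.0, -0.0, 76.8]
wrist_force: [-0.6, -0.5, -1.8]
opening: 0.0267
```

```bash
python3 -c "
from hole import *
c=snap('wrist','w13');o=bot.get_obs(); print(o['ee_pos'],o['tcp_rot'],o['opening'],o['wrist_force'])
hole(c,o['ee_pos'][2]+.0201); print('tcp->',proj(c,[*o['ee_pos'][:2],o['ee_pos'][2]+.02])); plan([.516,-.10,.25],77)
"
```

```text
[ 0.49837438 -0.28879789  0.24994958] [-1.79961869e+02 -2.67603403e-02  7.65841381e+01] 0.02636268451963111 [-0.85997033  0.15226975 -2.03364706]
hole px [280.9 290.8] axes [29.8 33.6] [ 0.4981 -0.2908  0.27  ]
hole px [249.6 280.2] axes [ 3.6 72.7] [ 0.4862 -0.2826  0.27  ]
brass box 248 227 66 93
tcp-> (np.float64(280.4573471683249), np.float64(286.6851672006444))
turn(deg) [-0.04 -0.03 -0.42] | shift cm before turn [ 1.877e+01 -2.670e+00  1.000e-02] | after turn [ 1.879e+01 -2.530e+00 -1.000e-02]
```

Boss held at about 0.2 kg, with unchanged pixels. I'll stop with the camera above the plate to measure it again.

Emit:
arm_command(increments=[[0.6,2,-0.3,0,0,0,-0.4],[0.6,4,-0.5,0,0,0,0],[0.6,4,-0.5,0,0,0,0],[0.6,4,-0.5,0,0,0,0],[0.6,3,-0.4,0,0,0,0],[0.6,1.8,-0.3,0,0,0,0],[0.6,0,0,0,0,0,0],[0.6,0,0,0,0,0,0],[0.6,0,0,0,0,0,0]])

```text
time: 22.82
ee_pos: [0.5151, -0.1006, 0.2492]
tcp_rot: [-179.9, -0.0, 77.3]
wrist_force: [-0.9, 0.1, -1.5]
opening: 0.0265
```

```bash
python3 -c "
from hole import *
c=snap('wrist','w14');o=bot.get_obs(); print(o['ee_pos'],o['tcp_rot'])
platefit(c,.125,(230,40,330,170))
mk,y=near(c,[*range(165,235,3),*range(335,395,3)],20,70,140,172,[*range(44,58,2),*range(150,158,2)])
"
```

```text
[ 0.51507779 -0.10062799  0.2491533 ] [-1.79906645e+02 -3.51596680e-02  7.73219779e+01]
plate ctr mm [535.4 -30.1] size [90.8 41.9] yaw 77.28926
dot px 287.0 107.0 21 [ 0.5355 -0.0304  0.125 ]
edge 43.2 0.0041 resid 0.4
edge 162.0 0.0066 resid 0.88
yaw -12.98 tilt 0.34 axis z by size 0.0576Traceback (most recent call last):
  File "<string>", line 5, in <module>
    mk,y=near(c,[*range(165,235,3),*range(335,395,3)],20,70,140,172,[*range(44,58,2),*range(150,158,2)])
         ~~~~^^^^^^^^^^^^^^^^^^^^^^^^^^^^^^^^^^^^^^^^^^^^^^^^^^^^^^^^^^^^^^^^^^^^^^^^^^^^^^^^^^^^^^^^^^^
  File "m2.py", line 22, in near
    for u in (min(us)-.5,max(us)+.5):
              ~~~^^^^
ValueError: min() iterable argument is empty
```

View pics/w14.png

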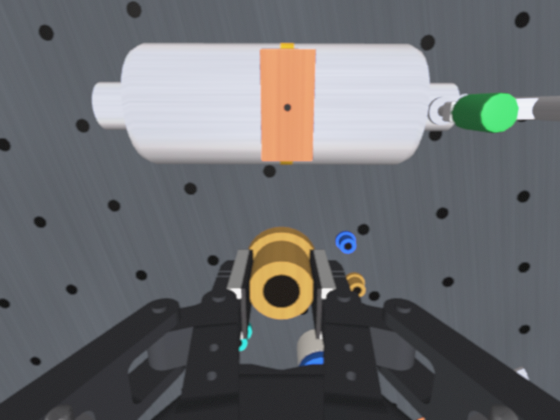

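The plate lies square over the band, with the dot at (287,107), band slivers at (287,45) and (287,162), and the boss held upright. Now the offset between axis and dot within this one view.

```bash
sed -i 's/    for v in bandrows:/    print("axis pt",a0.round(4)); \n    for v in bandrows:/' m2.py; python3 -c "
from ends import *
c=load('w14')
try: mk,y=near(c,[*range(165,235,3),*range(335,395,3)],20,70,140,172,[45,46])
except Exception as e: print(e)
s=(c['color'][:,270:304,0].astype(float)-c['color'][:,270:304,2]).mean(1); print(s[44:54].round(),s[150:168].round())
plan([.5357,-.0297,.165],77)
"
```

```text
edge 43.2 0.0041 resid 0.4
edge 162.0 0.0066 resid 0.88
yaw -12.98 tilt 0.34 axis z by size 0.0576
axis pt [ 0.5336 -0.0294  0.062 ]
band w 0.0111 t std 0.0
mark [ 0.5356 -0.0298  0.117 ]
[ 69.  74.  73.  72.  81. 104. 118. 121. 121. 120.] [120. 120. 120. 121. 120. 121. 120. 120. 121. 122. 114.  79.  50.  38.
  19.  -2. -10. -10.]
turn(deg) [-0.09 -0.03  0.32] | shift cm before turn [7.37 0.47 8.42] | after turn [7.37 0.41 8.42]
```

Emit:
arm_command(increments=[[0.6,1,0.1,0,-0.09,0,0.3],[0.6,2,0.1,1,0,0,0],[0.6,2,0.1,2,0,0,0],[0.6,1.5,0.1,2,0,0,0],[0.6,0.87,0,2,0,0,0],[0.6,0,0,1,0,0,0],[0.6,0,0,0.4,0,0,0],[0.6,0,0,0,0,0,0],[0.6,0,0,0,0,0,0],[0.6,0,0,0,0,0,0]])

```text
time: 24.12
ee_pos: [0.5357, -0.0291, 0.1659]
tcp_rot: [179.9, -0.0, 77.1]
wrist_force: [-0.3, -0.3, -1.5]
opening: 0.0266
```

```bash
python3 -c "
from hole import *
c=snap('wrist','w15');o=bot.get_obs(); print(o['ee_pos'],o['tcp_rot'],o['wrist_force'])
hole(c,o['ee_pos'][2]+.02); plan([.5358,-.0295,.1369],77)
"
```

```text
[ 0.53568136 -0.029007    0.16577388] [ 1.79950489e+02 -4.78106827e-02  7.70664854e+01] [-0.01453233  0.50421027 -1.84816649]
hole px [281.  290.8] axes [30.7 34.6] [ 0.5354 -0.0307  0.1858]
hole px [311.4 263.2] axes [ 4.1 31. ] [ 0.5509 -0.0207  0.1858]
hole px [250.6 263.2] axes [ 4.1 29.4] [ 0.5259 -0.015   0.1858]
brass box 249 226 65 94
turn(deg) [ 0.05 -0.05  0.07] | shift cm before turn [-0.05  0.02  2.89] | after turn [-0.05  0.02  2.89]
```

Emit:
arm_command(increments=[[0.6,-0.05,0.01,1,0.05,-0.05,0],[0.6,0,0,1,0,0,0],[0.6,0,0,0.6,0,0,0],[0.6,0,0,0.3,0,0,0],[0.6,0,0,0,0,0,0],[0.6,0,0,0,0,0,0],[0.6,0,0,0,0,0,0]])

```text
time: 25.05
ee_pos: [0.5356, -0.0294, 0.1366]
tcp_rot: [-180.0, 0.0, 77.1]
wrist_force: [-0.7, 0.1, -1.4]
opening: 0.0262
```

Emit:
arm_command(increments=[[0.6,0,0,0.1,0,0,0],[0.6,0,0,0,0,0,0],[0.6,0,0,0,0,0,0]])

```text
time: 25.42
ee_pos: [0.5355, -0.0294, 0.1353]
tcp_rot: [-180.0, 0.0, 77.1]
wrist_force: [0.3, -0.1, -1.6]
opening: 0.0264
```

```bash
python3 -c "
from h import *
o=bot.get_obs(); print(o['ee_pos'],o['tcp_rot'],o['wrist_force'],o['torque'])"
```

```text
[ 0.53549615 -0.02936025  0.1353149 ] [-1.79959929e+02  8.64158339e-03  7.70807011e+01] [ 0.3371495  -0.06170741 -1.57193035] [-0.05938567 -0.01567877 -0.01795644]
```

Emit:
arm_command(increments=[[0.6,0,0,0.03,0,0,0],[0.6,0,0,0,0,0,0]])

```text
time: 25.68
ee_pos: [0.5355, -0.0294, 0.135]
tcp_rot: [-180.0, 0.0, 77.1]
wrist_force: [-0.0, -1.0, -2.0]
opening: 0.0265
```

Emit:
arm_command(increments=[[0.6,0,0,0.03,0,0,0],[0.6,0,0,0,0,0,0]])

```text
time: 25.92
ee_pos: [0.5355, -0.0294, 0.1349]
tcp_rot: [-180.0, 0.0, 77.1]
wrist_force: [-0.5, 0.9, 1.2]
opening: 0.0266
```

Emit:
arm_command(increments=[[0.36,0,0,0,0,0,0],[0.33,0,0,0,0,0,0],[0.28,0,0,0,0,0,0],[0.2,0,0,0,0,0,0],[0.1,0,0,0,0,0,0],[0.0,0,0,0,0,0,0],[-0.1,0,0,0,0,0,0],[-0.1,0,0,0,0,0,0]])

```text
time: 26.92
ee_pos: [0.5355, -0.0293, 0.1347]
tcp_rot: [-180.0, 0.0, 77.1]
wrist_force: [-0.9, 0.1, -1.0]
opening: 0.0473
```

```bash
python3 -c "
from hole import *
c=snap('wrist','w16');o=bot.get_obs(); print(o['ee_pos'],o['tcp_rot'],o['wrist_force'],o['opening'])
hole(c,.155); hole(load('w15'),.1858)"
```

```text
[ 0.53549576 -0.02937111  0.13473921] [-1.79961514e+02  9.49934440e-03  7.70811070e+01] [-0.66442171 -0.11949298  0.29891648] 0.0463958130728007
hole px [280.9 291. ] axes [30.7 34.8] [ 0.5352 -0.0309  0.155 ]
brass box 244 226 75 95
hole px [281.  290.8] axes [30.7 34.6] [ 0.5354 -0.0307  0.1858]
hole px [311.4 263.2] axes [ 4.1 31. ] [ 0.5509 -0.0207  0.1858]
hole px [250.6 263.2] axes [ 4.1 29.4] [ 0.5259 -0.015   0.1858]
brass box 249 226 65 94
```

The boss stays put after release. I'll retreat straight up, then back off to the overhead view.

Emit:
arm_command(increments=[[-0.1,0,0,-0.3,0,0,0],[-0.1,0,0,-1,0,0,0],[-0.1,0,0,-2,0,0,0],[-0.1,0,0,-3,0,0,0],[-0.1,0,0,-4,0,0,0],[-0.1,-2,0,-1,0,0,0],[-0.1,-3,0,0,0,0,0],[-0.1,-2.5,0,0,0,0,0],[-0.1,0,0,0,0,0,0],[-0.1,0,0,0,0,0,0]])

```text
time: 28.22
ee_pos: [0.5187, -0.1025, 0.2476]
tcp_rot: [-179.9, -0.0, 77.0]
wrist_force: [-0.1, 1.1, -0.5]
opening: 0.0473
```

Emit:
arm_command(increments=[[-0.1,0,0,0,0,0,0],[-0.1,0,0,0,0,0,0],[-0.1,0,0,0,0,0,0],[-0.1,0,0,0,0,0,0]])

```text
time: 28.72
ee_pos: [0.5188, -0.1023, 0.2478]
tcp_rot: [-180.0, 0.0, 77.1]
wrist_force: [0.5, -0.2, -0.1]
opening: 0.0472
```

```bash
python3 -c "
from ends import *
a=snap('wrist','w17'); s=snap('side','s17'); t=snap('scene','t17')
C=[cv2.resize(a['color'][30:180,180:400],(440,300)),cv2.resize(t['color'][170:290,215:320],(343,300)[::1] if 0 else (343,392))]
S=cv2.resize(s['color'][170:275,205:355],(440,308))
H=np.zeros((608,783,3),np.uint8); H[:300,:440]=C[0]; H[300:608,:440]=S; H[:392,440:783]=C[1]
cv2.imwrite('pics/fin.png',H[:600,:,::-1])
def box(c): 
    q=max(comps(c,(5,100,60),(14,255,255),300,(230,40,330,170)),key=cv2.contourArea); return [onz(c,*p,.125)[:2].round(4).tolist() for p in cv2.boxPoints(cv2.minAreaRect(q))],cv2.minAreaRect(q)
for f in ('w14','w17'): print(f,box(load(f)))
o=bot.get_obs(); print(o['ee_pos'],o['time'])
for q in comps(a,(12,80,150),(28,255,255),200,(200,30,380,180)): print('brass',cv2.minEnclosingCircle(q),onz(a,*cv2.minEnclosingCircle(q)[0],.15))
"
```

```text
w14 ([[0.5254, 0.0146], [0.5641, 0.0058], [0.5482, -0.0761], [0.5056, -0.0665]], ((287.5, 104.5), (111.0, 53.0), 90.0))
w17 ([[0.5248, 0.0143], [0.564, 0.0054], [0.5473, -0.0766], [0.5042, -0.0667]], ((281.0, 104.0), (112.0, 54.0), 90.0))
[ 0.51882664 -0.10241277  0.24774974] 28.875
brass ((281.5, 101.67948913574219), 61.0267333984375) [ 0.53627333 -0.0274336   0.15      ]
```

View pics/fin.png

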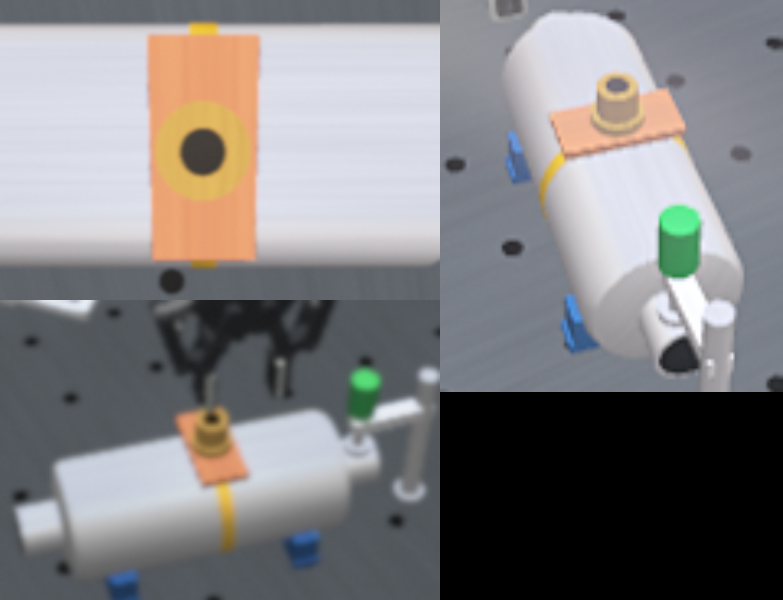

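The final views show the boss upright in the middle of the plate (203,151 in the overhead crop). The plate is square and centred over the band, looks level, and hasn't shifted since before the boss went on. The robot is clear, so I'm handing in.

```bash
python3 -c "
from h import *
print(bot.job_done())"
```

```text
the job is handed in; nothing more can be done
None
```

The copper plate is balanced on the crown, centred over the yellow band with its long side square across the muffler. The brass boss stands upright on its middle, wide end down. The job is handed in at about 29 s of the 67 s allowed; no verdict is reported.

**Gentleness:** Contact was about 8 N when setting down the plate and about 3 N for the boss. Both were released in small finger steps.

**Position:** The near view put the plate's dot within 0.3 mm of the band mark, and the overhead view put it about 0.6 mm off. The long side measured about 77.1–77.3° against the 77.0° needed.

**Level:** The plate's end rows moved no more than 0.3 px on release (about 0.25°). The boss's hole moved 0.2 px from its held position. In the final overhead view the plate matched its position before the boss went on, within about 1 mm.

**Bystanders:** I saw no contact with the square, jar or bar clamp, and kept the gripper clear of them. The last close view did not include them, so I did not re-measure them at the end.

**What disagreed:**
- The two overhead views put the muffler's axis 4 mm too low and the band mark 1.5 mm away from the near views. I used the near views, where the height came out right.
- My first fast turn (10 degrees per row) was cut short and tilted the tool; I corrected that with smaller steps.
- One automatic fit of the muffler's edge failed because the fingers were in the way; I redid it on clear columns.

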